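Heft part-used adhesive cartridges and rack them by weight

ROBOT

A 6-joint arm with a two-finger parallel gripper is mounted at the origin on the work surface. World frame = base frame: x ahead of the robot, y to its left, z up, the work surface at z = 0. Lengths are in mm, angles in rad, forces in N, time in s.
With the tool pointing down it reaches from about 350 to 975 mm from the base axis. Payload 7.1 kg.
Tool frame: the origin (TCP) lies on the front face of the gripper's body, between the roots of the fingers; the fingertips stand 80 mm ahead of it and the grasp point (between the pads) lies 61 mm ahead of it; z points along the fingers, y is the line along which they close (so a half turn about z gives the same grasp; the last joint's range is limited). The gripper opens to 88 mm and grips with 3 to 60 N. Pads are 20 mm wide; open, the fingers measure 115 mm over their backs; the gripper's body (75 mm by 178 mm) begins 61 mm behind the grasp point.
Start: joints at [-1.195, 0.423, 1.63, -0, 1.089, -0.019], TCP at [240.406, -576.897, 302.675] pointing down, gripper open.
Joint ranges: [-3, 3], [-0.9, 2.11], [0.09, 2.58], [-1.31, 4.45], [0.11, 2.69], [-2.54, 2.54]. Speed limits (rad/s): [2.39, 2.39, 3.01, 3.14, 3.14, 3.14].

INTERFACE

Orientations are given as a rotation vector (axis times angle).
In Python, from workcell import readout, vision, close_job gives the robot as it stands.
- The arm moves only by the tool servo_tool, never from a script. Its argument "plan" is a list that holds one entry, the list of rows, each a list of 7 numbers: the gripper command: -1 is fully open, 1 is shut, values between are in proportion, then the shift along the world's x, y, z in units of 40 mm (1.0 is 40 mm), then the turn, a rotation vector about the world's x, y, z in units of 5 degrees (1.0 is 5 degrees). A call has 1 to 5 rows; each row shifts and turns the commanded pose from where the row before left it; what a row does not reach is not made up. A row lasts 1/12 s, in which the tool goes at most 41.7 mm and 7.16 degrees, less where a joint would pass 70% of its speed; a pose out of reach is approached as far as the arm can. A call is refused whole if a number of a shift passes 1 or a number of a turn 1, either way. A call with a gripper value outside its range is refused whole. The fingers move at their own pace and stop on an object; the grip force is fixed at half the most. Time passes only in rows, so rows that do not move let the fingers close. It gives the time, the measured TCP pose, the force, the opening and the grip force at its end, in the units of the state.
- readout.get_obs(): the state, without advancing time (a new reading comes with each control period).
- vision.get_image(name): name is "scene" or "top" or "wrist"; returns the picture (420x560x3 uint8, red, green, blue); there is no depth.
- vision.camera_params(name): a dict with "fx", "fy", "cx", "cy" (pixels), "rvec" (rotation vector, rad) and "tvec" (3), from world to camera coordinates, as OpenCV has them; the wrist camera has in their place "hand_eye" (4x4, takes a point from camera to tool coordinates, whose origin is the TCP and whose axes are the flange's). Camera axes: x right, y down, z forward; pixel columns grow to the right and rows downward; lengths in mm; the calibration is good to about 2 mm. A picture is of the moment at which its call begins: read the wrist's pose just before it. camera_params takes no time and is no camera call.
- close_job(): hands the job in; it is judged then, once.
The state is a dict: "t": time; "qpos": joint angles; "qvel": joint speeds; "joint_torque": joint torques, N m; "ee_pos": TCP position; "orientation": TCP orientation; "ft_force": force on the tool from outside, world axes, zero at the start; "moment": the same for the moment, N m; "width": finger opening in mm; "grasp_force": force on a finger pad.
Only numpy, scipy, OpenCV 4.12 (cv2) and the standard library are available. Lean on these libraries where they do the work, as an engineer would, in place of code of your own. Each camera call takes 0.05 s, during which the arm holds its last target. There are 200 camera calls.

TASK

Two part-used adhesive cartridges that look alike stand on the bench. One at a time, lift a cartridge just clear of the bench (a finger's breadth, 10 to 20 mm), hold it still there for a second to feel its weight, then push it gently down until it has snapped fully home, upright, in a free socket of the stepped stand: upper tier if the cartridge weighs more than 260 g (more than half full), lower tier if less; let go of it there before you take up the other. Never drop, force or tip a cartridge, and leave the tape roll, tin and scraper where they are.

Things in the scene. Friction and masses are not known exactly. Their poses are not given: they have to be found in the camera images.
- cart_a_mid (a point): First cartridge: upright grey barrel 42 mm in diameter with a paper band, on a rear flange 50 mm wide and 7 mm thick at its bottom (lower edge chamfered); straight up to 115 mm, then a shoulder and a black screw cap 21 mm wide; 142 mm tall over all. Point on its axis half-way up, 71 mm above its bottom; z up along the axis. 
- cart_b_mid (a point): Second cartridge: upright grey barrel 42 mm in diameter with a paper band, on a rear flange 50 mm wide and 7 mm thick at its bottom (lower edge chamfered); straight up to 115 mm, then a shoulder and a black screw cap 21 mm wide; 142 mm tall over all. Point on its axis half-way up, 71 mm above its bottom; z up along the axis. Looks the same as the first.
- cart_a: the first cartridge as a body; origin on its axis at its bottom, z up. Its mass with contents is hidden and differs from run to run: 70 g (empty) to 450 g (full), independent of the other's, so both may be heavy or both light. Within 25 g of 260 g either tier is right.
- cart_b: the second cartridge as a body; origin on its axis at its bottom, z up. It (like the first) should bear no more than about 25 N of pressing. Its mass is hidden in the same way, 70 to 450 g.
- stand: fixed grey stepped cartridge stand, 180 mm (x) by 190 mm (y), low feet out to 242 mm in y. Lower tier on its -x half (top 50 mm above the bench), upper tier on its +x half (top 80 mm); two upright sockets in each, 90 mm apart along y, the rows 90 mm apart in x. Origin: centre of its underside, on the bench.
- low0 (a point): Lower-tier socket, the one at the stand's -y side: point on the bore's axis at its floor, axes as the stand's. Round blind bore 54 mm wide, 40 mm deep, mouth 40 mm above this point. Two sprung steel leaves, on its -x and +x sides, taper inwards to a 47 mm gap; the cartridge's flange must be pushed down past them with some 4 to 10 N and snaps in below their ends a few mm above the floor.
- low1 (a point): Lower-tier socket, the one at the stand's +y side: point on the bore's axis at its floor, axes as the stand's. Round blind bore 54 mm wide, 40 mm deep, mouth 40 mm above this point. Two sprung steel leaves, on its -x and +x sides, taper inwards to a 47 mm gap; the cartridge's flange must be pushed down past them with some 4 to 10 N and snaps in below their ends a few mm above the floor.
- high0 (a point): Upper-tier socket, the one at the stand's -y side: point on the bore's axis at its floor, axes as the stand's. Round blind bore 54 mm wide, 40 mm deep, mouth 40 mm above this point. Two sprung steel leaves, on its -x and +x sides, taper inwards to a 47 mm gap; the cartridge's flange must be pushed down past them with some 4 to 10 N and snaps in below their ends a few mm above the floor.
- high1 (a point): Upper-tier socket, the one at the stand's +y side: point on the bore's axis at its floor, axes as the stand's. Round blind bore 54 mm wide, 40 mm deep, mouth 40 mm above this point. Two sprung steel leaves, on its -x and +x sides, taper inwards to a 47 mm gap; the cartridge's flange must be pushed down past them with some 4 to 10 N and snaps in below their ends a few mm above the floor.
- tape_mid (a point): bystander: roll of paper tape lying flat, 100 mm wide, 25 mm high; point at its centre
- tin_mid (a point): bystander: plain metal tin, 72 mm wide, 85 mm tall, upright; point at its centre
- scraper: bystander: flat spatula lying on the bench, about 200 mm long; origin near its middle, x along it
Things that resemble listed ones, but are neither listed nor needed, are in the scene too. Leave any orange look-alike of the cart_a alone.

How it is judged (in metres and radians):
On the way, in this order (a step that is already met when the one before it is completed fails the run):
1. a cartridge is held still just clear of the bench (2 to 35 mm) (((height (world z) of cart_a_mid between 0.073 and 0.106 m and contact force between cart_a and the fingers above 1 N and contact force between cart_a and stand below 0.05 N and linear speed of cart_a below 0.02 m/s and angle between cart_a_mid's own z axis and vertical below 0.2 rad) or (height (world z) of cart_b_mid between 0.073 and 0.106 m and contact force between cart_b and the fingers above 1 N and contact force between cart_b and stand below 0.05 N and linear speed of cart_b below 0.02 m/s and angle between cart_b_mid's own z axis and vertical below 0.2 rad))), for 0.4 s.
2. with one cartridge home and let go in the right tier, the other is held still just clear of the bench (2 to 35 mm) (((((horizontal distance between cart_a_mid and high0 below 0.009 m and z of cart_a_mid in the frame of high0 below 0.0735 m and contact force between cart_a and stand above 2.27592 N) or (horizontal distance between cart_a_mid and high1 below 0.009 m and z of cart_a_mid in the frame of high1 below 0.0735 m and contact force between cart_a and stand above 2.27592 N) or (horizontal distance between cart_a_mid and low0 below 0.009 m and z of cart_a_mid in the frame of low0 below 0.0735 m and contact force between cart_a and stand below 2.82528 N) or (horizontal distance between cart_a_mid and low1 below 0.009 m and z of cart_a_mid in the frame of low1 below 0.0735 m and contact force between cart_a and stand below 2.82528 N)) and contact force between cart_a and stand above 0.3 N and angle between cart_a_mid's own z axis and vertical below 0.12 rad and linear speed of each of cart_a, cart_b below 0.02 m/s and contact force between cart_a and the fingers below 0.05 N and height (world z) of cart_b_mid between 0.073 and 0.106 m and contact force between cart_b and the fingers above 1 N and contact force between cart_b and stand below 0.05 N and angle between cart_b_mid's own z axis and vertical below 0.2 rad) or (((horizontal distance between cart_b_mid and high0 below 0.009 m and z of cart_b_mid in the frame of high0 below 0.0735 m and contact force between cart_b and stand above 2.27592 N) or (horizontal distance between cart_b_mid and high1 below 0.009 m and z of cart_b_mid in the frame of high1 below 0.0735 m and contact force between cart_b and stand above 2.27592 N) or (horizontal distance between cart_b_mid and low0 below 0.009 m and z of cart_b_mid in the frame of low0 below 0.0735 m and contact force between cart_b and stand below 2.82528 N) or (horizontal distance between cart_b_mid and low1 below 0.009 m and z of cart_b_mid in the frame of low1 below 0.0735 m and contact force between cart_b and stand below 2.82528 N)) and contact force between cart_b and stand above 0.3 N and angle between cart_b_mid's own z axis and vertical below 0.12 rad and linear speed of each of cart_b, cart_a below 0.02 m/s and contact force between cart_b and the fingers below 0.05 N and height (world z) of cart_a_mid between 0.073 and 0.106 m and contact force between cart_a and the fingers above 1 N and contact force between cart_a and stand below 0.05 N and angle between cart_a_mid's own z axis and vertical below 0.2 rad))), for 0.4 s.
At the end, for the whole second after the job is handed in: each cartridge stands upright (within 0.12 rad), at rest and let go, in a socket of the stand, at most 2.5 mm off its floor and 9 mm off its axis: in the upper tier if it weighs over 260 g, in the lower if under; within 25 g of 260 g either tier is accepted (((horizontal distance between cart_a_mid and high0 below 0.009 m and z of cart_a_mid in the frame of high0 below 0.0735 m and contact force between cart_a and stand above 2.27592 N) or (horizontal distance between cart_a_mid and high1 below 0.009 m and z of cart_a_mid in the frame of high1 below 0.0735 m and contact force between cart_a and stand above 2.27592 N) or (horizontal distance between cart_a_mid and low0 below 0.009 m and z of cart_a_mid in the frame of low0 below 0.0735 m and contact force between cart_a and stand below 2.82528 N) or (horizontal distance between cart_a_mid and low1 below 0.009 m and z of cart_a_mid in the frame of low1 below 0.0735 m and contact force between cart_a and stand below 2.82528 N)) and contact force between each of cart_a, cart_b and stand above 0.3 N and angle between each of cart_a_mid, cart_b_mid's own z axis and vertical below 0.12 rad and linear speed of each of cart_a, cart_b below 0.02 m/s and contact force between each of cart_a, cart_b and the fingers below 0.05 N and ((horizontal distance between cart_b_mid and high0 below 0.009 m and z of cart_b_mid in the frame of high0 below 0.0735 m and contact force between cart_b and stand above 2.27592 N) or (horizontal distance between cart_b_mid and high1 below 0.009 m and z of cart_b_mid in the frame of high1 below 0.0735 m and contact force between cart_b and stand above 2.27592 N) or (horizontal distance between cart_b_mid and low0 below 0.009 m and z of cart_b_mid in the frame of low0 below 0.0735 m and contact force between cart_b and stand below 2.82528 N) or (horizontal distance between cart_b_mid and low1 below 0.009 m and z of cart_b_mid in the frame of low1 below 0.0735 m and contact force between cart_b and stand below 2.82528 N))); the robot touches nothing.
It fails at once if a cartridge is forced: pressed on the stand with more than 30 N (contact force between any of cart_a, cart_b and stand above 30 N).
It fails at once if a cartridge is dropped: it moves faster than 0.3 m/s (a fall of about 5 mm) with no finger on it ((contact force between cart_a and the fingers below 0.05 N and linear speed of cart_a above 0.3 m/s) or (contact force between cart_b and the fingers below 0.05 N and linear speed of cart_b above 0.3 m/s)).
It fails at once if a cartridge is tipped by more than 0.5 rad (angle between any of cart_a_mid, cart_b_mid's own z axis and vertical above 0.5 rad).
It fails at once if the tape roll, tin or scraper is moved by more than 20 mm (distance of any of tape_mid, tin_mid, scraper from where it was at the start of the episode above 0.02 m).
It also fails if it takes over 54 s, if anything falls off the work surface, if the arm or the gripper's body presses on something with over 40 N, if the wrist force passes 120 N, or if a joint passes its speed limit or range.

## Working session

There is one attempt and no reset: what is moved stays moved. The work goes in short steps, Python scripts to look and compute and a tool call to move; the robot and the scene stay as the last step left them, time stands still between calls to the robot, and variables do not carry over. Pictures are saved under pics/ and viewed, at most 10 in all, crops included, and the job is handed in when it is done.

Besides the shell and the picture viewer there is one more tool, called after ">>>" as name(argument=value, ...) on one line, values as JSON. servo_tool: Moves the arm, as the interface text tells. Its arguments: {"type":"object","properties":{"plan":{"type":"array"}},"required":["plan"]}

```bash
mkdir -p pics; python3 - <<'E'
from workcell import readout, vision
import cv2,numpy as np
for n in("scene","top"):
    im=vision.get_image(n); cv2.imwrite(f"pics/{n}0.png",im[:,:,::-1]); p=vision.camera_params(n); print(n,p)
    R=cv2.Rodrigues(np.array(p["rvec"],float))[0]; print(-R.T@np.array(p["tvec"]).ravel())
print(vision.camera_params("wrist"))
print(readout.get_obs())
E
```

```text
scene {'fx': 441.0071077985521, 'fy': 441.0071077985521, 'cx': 273.85295457920444, 'cy': 207.920858163962, 'rvec': array([ 1.8004209 ,  2.01117261, -0.60236413]), 'tvec': array([-9.94574333e-01, -4.05825527e+02,  1.38597261e+03])}
[1087.51192028  130.19373981  941.26660837]
top {'fx': 401.43374811956795, 'fy': 401.43374811956795, 'cx': 287.1581073696074, 'cy': 209.1485446214675, 'rvec': array([ 2.15219512, -2.15908561,  0.1937364 ]), 'tvec': array([ 34.30456028, 539.39521151, 947.94008344])}
[ 390.71197552   60.58486747 1017.04868363]
{'fx': 324.3136803527177, 'fy': 324.3136803527177, 'cx': 282.1058633551482, 'cy': 211.2655115750161, 'hand_eye': array([[-4.00263993e-04, -9.70395212e-01, -2.41522200e-01,
         6.44144194e+01],
       [ 9.99999506e-01, -1.68583242e-04, -9.79915818e-04,
        -4.95844202e-01],
       [ 9.10189022e-04, -2.41522473e-01,  9.70394799e-01,
        -8.30322033e+01],
       [ 0.00000000e+00,  0.00000000e+00,  0.00000000e+00,
         1.00000000e+00]])}
{'t': 0.1, 'qpos': array([-1.19499665e+00,  4.23741320e-01,  1.63060390e+00,  1.79028274e-05,
        1.08859468e+00, -1.90072607e-02]), 'qvel': array([-0.0004981 , -0.00131046,  0.00032062,  0.00033299, -0.0031111 ,
        0.00063551]), 'joint_torque': array([ 7.52295400e-04, -5.45609915e+01, -2.74324358e+01,  6.46003545e-02,
        1.88150868e-02, -2.42845726e-05]), 'ee_pos': array([ 240.27380112, -576.54766254,  301.99758113]), 'orientation': array([-3.07927984e+00, -6.15867980e-01,  3.50872727e-04]), 'ft_force': array([0.35301479, 0.63752503, 0.2465911 ]), 'moment': array([-0.03435085, -0.02360986,  0.01831688]), 'grasp_force': 0.0, 'width': 87.42693228841104}
```

View pics/top0.png

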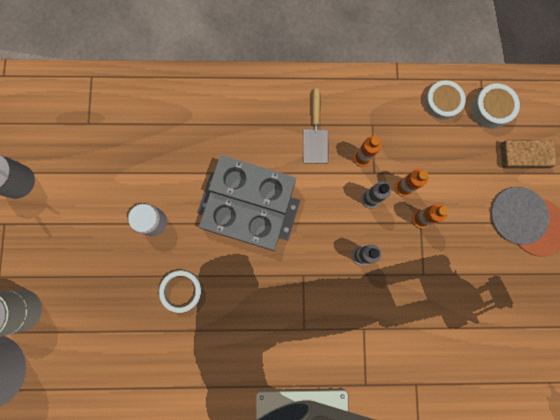

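View pics/scene0.png

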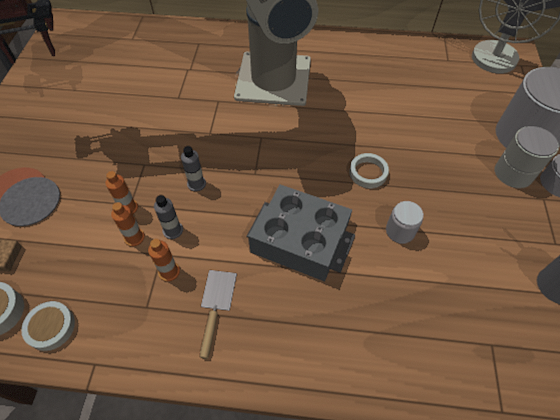

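The top view shows the grey cartridges with caps near (385,188) and (375,254) and orange look-alikes at (374,144), (421,176) and (440,211). The stand is near (250,203). In the scene view the grey caps are at (162,201) and (188,152), and the stand is at (300,230). I'll enlarge both.

```bash
cat > h.py <<'E'
import numpy as np,cv2
from workcell import readout,vision
from scipy.spatial.transform import Rotation as Ro
def cam(n,o=None):
    p=vision.camera_params(n)
    K=np.array([[p["fx"],0,p["cx"]],[0,p["fy"],p["cy"]],[0,0,1]])
    if n=="wrist":
        H=np.array(p["hand_eye"]);Rt=Ro.from_rotvec(o["orientation"]).as_matrix()
        return K,Rt@H[:3,:3],Rt@H[:3,3]+o["ee_pos"]
    R=cv2.Rodrigues(np.array(p["rvec"],float))[0]
    return K,R.T,-R.T@np.array(p["tvec"],float).ravel()
def ray(c,uv):
    d=c[1]@np.linalg.inv(c[0])@np.array([*uv,1.]);return c[2],d/np.linalg.norm(d)
def plane(c,uv,z):
    o,d=ray(c,uv);return o+d*(z-o[2])/d[2]
def tri(c1,u1,c2,u2):
    A=[];b=[]
    for c,u in((c1,u1),(c2,u2)):
        o,d=ray(c,u);P=np.eye(3)-np.outer(d,d);A.append(P);b.append(P@o)
    x=np.linalg.lstsq(np.vstack(A),np.hstack(b),rcond=None)[0]
    return x,max(np.linalg.norm(P@x-q) for P,q in zip(A,b))
def proj(c,X): 
    v=c[0]@c[1].T@(np.array(X)-c[2]);return v[:2]/v[2]
E
python3 - <<'E'
from h import *
t=cv2.imread("pics/top0.png");s=cv2.imread("pics/scene0.png")
f=lambda im,x,y,w,h:cv2.resize(im[y:y+h,x:x+w],(400,300),interpolation=cv2.INTER_CUBIC)
# 3x (133x100)
m=np.vstack([np.hstack([f(t,190,150,120,90+0),f(t,340,170,120,90)]),np.hstack([f(s,240,185,120,90),f(s,120,145,120,90)])])
cv2.imwrite("pics/m.png",m)
T=cam("top");S=cam("scene")
for a,b in(((385,188),(162,201)),((375,254),(188,152))):print(tri(T,a,S,b),plane(T,a,142),plane(S,b,142))
E
```

```text
(array([ 573.62503701, -185.03585279,  130.96821345]), np.float64(1.924264963684648)) [ 571.69153573 -183.93591337  142.        ] [ 580.74122612 -178.72942422  142.        ]
(array([ 425.30784082, -158.69005338,  126.68304528]), np.float64(0.8179312462634797)) [ 424.81692215 -155.73991514  142.        ] [ 437.82137013 -152.41662664  142.        ]
```

View pics/m.png

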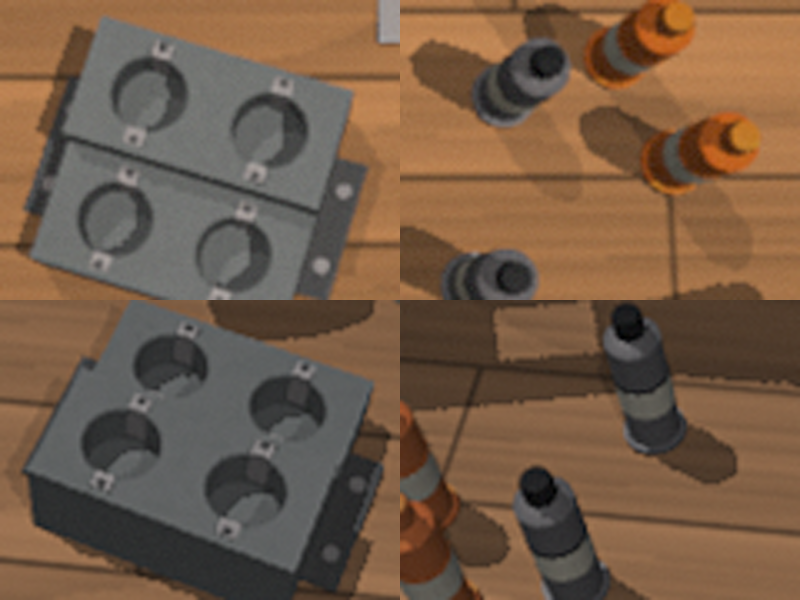

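Enlarged crops: the caps are at top (384,188) and (374,252.5), and at scene (161.4,199.6) and (188.4,150.4). The four socket mouths are clear in both views, with the upper tier on the far (+x) side.

```bash
python3 - <<'E'
from h import *
T=cam("top");S=cam("scene")
P={"A":((384.1,187.5),(161.4,199),142),"B":((373.7,252),(188.4,149.8),142),
"h1":((234.7,178.5),(313.8,242),80),"h0":((270.7,189),(276.3,228.5),80),
"l1":((224.5,215.4),(326.4,217.7),50),"l0":((259.9,226.5),(291.3,205),50)}
np.set_printoptions(precision=1,suppress=True)
q={}
for k,(a,b,z) in P.items():
    q[k]=(plane(T,a,z)+plane(S,b,z))/2
    print(k,*tri(T,a,S,b),plane(T,a,z),plane(S,b,z))
print([np.linalg.norm(q[a]-q[b]) for a,b in(("h0","h1"),("l0","l1"))])
v=q["h1"]+q["l1"]-q["h0"]-q["l0"];print("yaw",np.degrees(np.arctan2(-v[0],v[1])))
E
```

```text
A [ 573.5 -182.8  138.6] 0.09955621071983177 [ 572.8 -182.   142. ] [ 575.7 -181.4  142. ]
B [ 429.3 -153.7  139.8] 0.06713023802530119 [ 429.2 -153.1  142. ] [ 431.1 -152.9  142. ]
h1 [608.8 159.5  73.7] 0.5272832683237425 [607.4 158.3  80. ] [612.2 159.8  80. ]
h0 [583.2  72.8  73.8] 0.1453837557816491 [582.   72.6  80. ] [586.8  73.4  80. ]
l1 [523.6 186.1  44.4] 0.6459127296669559 [522.9 184.7  50. ] [527.  186.4  50. ]
l0 [496.3  99.7  44.2] 0.4403414151769565 [495.7  99.   50. ] [500.  100.3  50. ]
[np.float64(89.71277163658088), np.float64(90.06787796771226)]
yaw -16.987118350364995
```

Heights and spacing agree with the given sizes: the sockets are 90 mm apart and the stand's yaw is about -16.7°. I'll move above cartridge A with the fingers closing along the stand's y.

>>> servo_tool(plan=[[[-0.5,0.557,0.658,0,0,0,-0.525],[-0.5,0.557,0.658,0,0,0,-0.525],[-0.5,0.557,0.658,0,0,0,-0.525],[-0.5,0.557,0.658,0,0,0,-0.525],[-0.5,0.557,0.658,0,0,0,-0.525]]])

```text
t: 0.52
ee_pos: [352.3, -443.9, 302.3]
orientation: [-3.131, -0.256, 0.001]
ft_force: [0.7, 0.5, 0.5]
width: 65.9
grasp_force: 0.0
```

>>> servo_tool(plan=[[[-0.5,0.557,0.658,0,0,0,-0.525],[-0.5,0.557,0.658,0,0,0,-0.525],[-0.5,0.557,0.658,0,0,0,-0.525],[-0.5,0.557,0.658,0,0,0,-0.525],[-0.5,0.557,0.658,0,0,0,-0.525]]])

```text
t: 0.93
ee_pos: [463.9, -312.1, 302.4]
orientation: [-3.14, 0.103, 0.001]
ft_force: [0.6, -0.4, -0.3]
width: 65.9
grasp_force: 0.0
```

>>> servo_tool(plan=[[[-0.5,0.557,0.658,-0.2,0,0,-0.525],[-0.5,0.557,0.658,-0.3,0,0,-0.525],[-0.5,0.557,0.658,-0.3,0,0,-0.525],[-0.5,0.557,0.658,-0.3,0,0,-0.525],[-0.5,0.557,0.658,-0.3,0,0,-0.525]]])

```text
t: 1.35
ee_pos: [575.3, -180.5, 245.9]
orientation: [-3.108, 0.461, 0.001]
ft_force: [0.8, -1.1, -0.2]
width: 65.6
grasp_force: 0.0
```

```bash
python3 - <<'E'
from h import *
o=readout.get_obs();im=vision.get_image("wrist");cv2.imwrite("pics/w1.png",im[:,:,::-1])
print(o["t"],o["ee_pos"],o["orientation"],o["qpos"],o["width"],o["ft_force"],Ro.from_rotvec(o["orientation"]).as_matrix())
c=cam("wrist",o)
print(proj(c,[574.2,-181.7,142]),proj(c,[574.2,-181.7,115]))
E
```

```text
1.35 [ 575.30172672 -180.53463721  245.85994104] [-3.10750389e+00  4.61132942e-01  7.39354819e-04] [-3.23804944e-01  4.60093178e-01  1.72108220e+00 -2.82093761e-05
  9.60891280e-01  1.54164413e+00] 65.57958032681613 [ 0.79004484 -1.12594286 -0.20840895] [[ 9.56907630e-01 -2.90392112e-01 -4.56724244e-04]
 [-2.90392084e-01 -9.56907739e-01  1.28893829e-04]
 [-4.74472715e-04  9.28961645e-06 -9.99999887e-01]]
[284.26524909 240.60813053] [284.01525465 227.66025333]
```

View pics/w1.png

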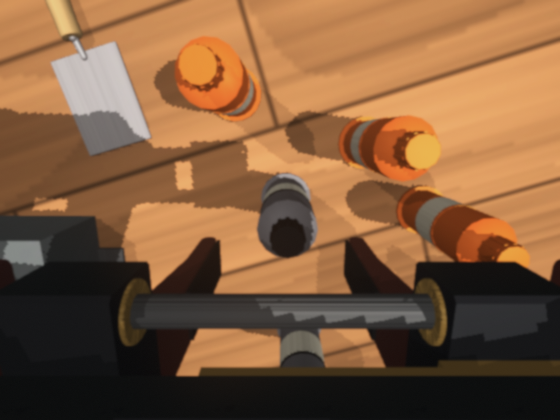

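The wrist view shows the grey cap about (290.5,238), between the fingers and slightly right of the prediction at (284,240.6). The orange pieces are clear of the fingers.

```bash
python3 - <<'E'
from h import *
o=readout.get_obs();c=cam("wrist",o)
p=plane(c,(290.5,238),142);print(p,p-o["ee_pos"])
E
```

```text
[ 577.83659658 -181.64644934  142.        ] [ 7.81089325e-02 -5.18367327e+00 -1.01712815e+02]
```

>>> servo_tool(plan=[[[-0.5,0,0,0,0,0,0],[-0.5,0,0,0,0,0,0],[-0.5,0,0,0,0,0,0],[-0.5,0,0,0,0,0,0]]])

```text
t: 1.73
ee_pos: [574.0, -183.2, 247.1]
orientation: [3.108, -0.459, 0.001]
ft_force: [1.3, -0.2, 0.4]
width: 65.9
grasp_force: 0.0
```

```bash
python3 - <<'E'
from h import *
o=readout.get_obs();im=vision.get_image("wrist");c=cam("wrist",o);print(o["ee_pos"],readout.get_obs()["ee_pos"])
g=im[215:275,240:340].max(2); m=(g<45).astype(np.uint8)
n,l,s,ce=cv2.connectedComponentsWithStats(m)
for i in range(1,n):
    if s[i,4]>100:print(s[i]+[240,215,0,0,0],ce[i]+[240,215])
cv2.imwrite("pics/w2.png",cv2.resize(im[190:290,220:360,::-1],(700,500)))
E
```

```text
[ 574.04306346 -183.17437364  247.14669247] [ 574.08342064 -183.23657911  247.24254547]
[ 266  217   35   38 1050] [282.8152381  236.28761905]
```

View pics/w2.png

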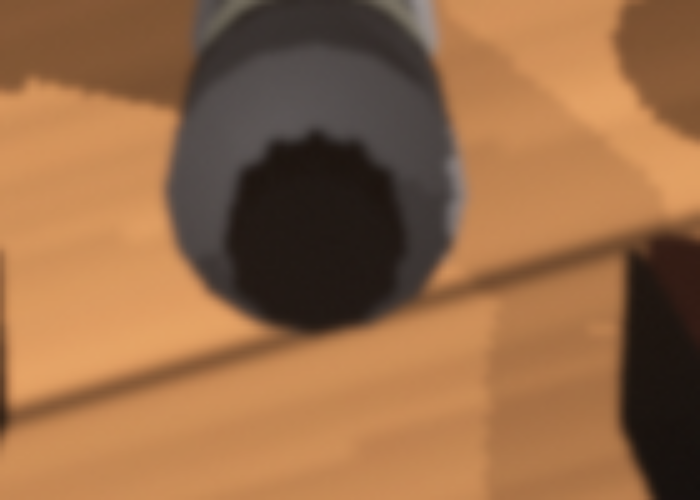

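The settled close look puts the cap at (283,238), about 1 mm from the tool axis. I'll descend and take a force baseline.

>>> servo_tool(plan=[[[-0.5,0,0,-0.6,0,0,0],[-0.5,0,0,-0.6,0,0,0],[-0.5,0,0,-0.5,0,0,0],[-0.5,0,0,-0.4,0,0,0],[-0.5,0,0,-0.3,0,0,0]]])

```text
t: 2.2
ee_pos: [573.7, -182.9, 149.6]
orientation: [-3.108, 0.46, 0.002]
ft_force: [0.2, -0.2, 0.6]
width: 65.8
grasp_force: 0.0
```

>>> servo_tool(plan=[[[-0.5,0,0,0,0,0,0],[-0.5,0,0,0,0,0,0],[-0.5,0,0,0,0,0,0],[-0.5,0,0,0,0,0,0],[-0.5,0,0,0,0,0,0]]])

```text
t: 2.62
ee_pos: [575.2, -182.3, 151.8]
orientation: [3.108, -0.458, 0.003]
ft_force: [0.4, 0.1, 0.3]
width: 65.9
grasp_force: 0.0
```

```bash
cat > s.py <<'E'
from h import *
import sys
np.set_printoptions(precision=3,suppress=True)
F=[];Z=[];M=[];J=[]
for i in range(int(sys.argv[1])):
    vision.get_image("scene");o=readout.get_obs();F.append(o["ft_force"]);Z.append(o["ee_pos"]);M.append(o["moment"]);J.append(o["joint_torque"])
print(o["t"],"F",np.mean(F,0),np.std(F,0),np.array(F)[:,2],"\nM",np.mean(M,0),"J",np.mean(J,0),"\npos",Z[-1],"width",o["width"],o["grasp_force"],o["orientation"])
E
python3 s.py 12
```

```text
3.2167 F [-0.037  0.    -0.133] [0.568 0.626 0.613] [-1.136 -0.413  0.689  0.643 -0.674 -0.069  0.037 -1.051  0.216  0.506
 -0.641  0.3  ] 
M [ 0.049  0.021 -0.005] J [ -0.016 -57.044 -20.109   0.012  -0.074  -0.   ] 
pos [ 574.611 -182.066  150.639] width 65.78738983962464 0.0 [-3.108  0.458  0.   ]
```

>>> servo_tool(plan=[[[1,0,0,0,0,0,0],[1,0,0,0,0,0,0],[1,0,0,0,0,0,0],[1,0,0,0,0,0,0],[1,0,0,0,0,0,0]]])

```text
t: 3.63
ee_pos: [574.6, -182.1, 150.6]
orientation: [3.108, -0.458, -0.0]
ft_force: [-0.2, -0.4, -0.9]
width: 41.7
grasp_force: 29.9
```

>>> servo_tool(plan=[[[1,0,0,0,0,0,0],[1,0,0,0,0,0,0],[1,0,0,0,0,0,0]]])

```text
t: 3.88
ee_pos: [574.6, -182.1, 150.6]
orientation: [-3.108, 0.458, 0.0]
ft_force: [-0.0, 0.2, -0.9]
width: 41.9
grasp_force: 29.9
```

Gripped at 41.9 mm, as expected. Lift 16 mm and weigh.

>>> servo_tool(plan=[[[1,0,0,0.1,0,0,0],[1,0,0,0.15,0,0,0],[1,0,0,0.15,0,0,0],[1,0,0,0,0,0,0],[1,0,0,0,0,0,0]]])

```text
t: 4.3
ee_pos: [574.9, -182.2, 167.4]
orientation: [3.108, -0.458, 0.002]
ft_force: [0.1, -0.2, -2.9]
width: 41.5
grasp_force: 29.9
```

>>> servo_tool(plan=[[[1,0,0,0,0,0,0],[1,0,0,0,0,0,0],[1,0,0,0,0,0,0]]])

```text
t: 4.55
ee_pos: [574.4, -182.0, 166.5]
orientation: [-3.108, 0.458, 0.001]
ft_force: [0.6, 1.1, -3.8]
width: 41.6
grasp_force: 29.9
```

```bash
python3 s.py 32
```

```text
6.15 F [-0.172 -0.108 -3.368] [0.512 0.548 0.509] [-3.626 -3.698 -4.081 -2.995 -2.943 -3.568 -3.553 -3.344 -2.94  -2.662
 -3.244 -2.774 -2.849 -3.899 -4.084 -4.003 -3.122 -3.633 -4.897 -3.667
 -2.488 -3.216 -3.342 -3.12  -2.936 -2.571 -3.906 -3.035 -3.465 -3.4
 -3.527 -3.203] 
M [ 0.05   0.013 -0.001] J [  0.    -58.517 -21.878   0.012  -0.071  -0.   ] 
pos [ 574.626 -182.085  166.702] width 41.5065136811169 29.92562302853912 [ 3.108 -0.458  0.   ]
```

It weighs about 3.3 N (about 335 g), so it goes in the upper tier. I'll carry it up and over to a look pose beside high1.

>>> servo_tool(plan=[[[1,0,0,0.5,0,0,0],[1,0,0,0.8,0,0,0],[1,0,0,0.8,0,0,0],[1,-0.085,0.4,0.3,0,0,0],[1,-0.085,0.8,0,0,0,0]]])

```text
t: 6.57
ee_pos: [570.0, -136.4, 266.8]
orientation: [3.106, -0.462, 0.013]
ft_force: [0.2, -0.4, -2.9]
width: 41.7
grasp_force: 29.9
```

>>> servo_tool(plan=[[[1,-0.085,0.9,0,0,0,0],[1,-0.085,0.9,0,0,0,0],[1,-0.085,0.9,0,0,0,0],[1,-0.085,0.9,0,0,0,0],[1,-0.085,0.9,0,0,0,0]]])

```text
t: 6.98
ee_pos: [550.3, 47.5, 262.9]
orientation: [-3.108, 0.458, -0.0]
ft_force: [1.4, -0.1, -3.1]
width: 41.8
grasp_force: 29.9
```

>>> servo_tool(plan=[[[1,-0.085,0.9,0,0,0,0],[1,-0.085,0.9,0,0,0,0],[1,-0.085,0.8,0,0,0,0],[1,-0.085,0.5,0,0,0,0],[1,0,0.275,0,0,0,0]]])

```text
t: 7.4
ee_pos: [536.4, 183.3, 262.7]
orientation: [-3.108, 0.454, 0.001]
ft_force: [-0.7, -0.3, -3.6]
width: 41.7
grasp_force: 29.9
```

>>> servo_tool(plan=[[[1,0,0,0,0,0,0],[1,0,0,0,0,0,0],[1,0,0,0,0,0,0],[1,0,0,0,0,0,0],[1,0,0,0,0,0,0]]])

```text
t: 7.82
ee_pos: [537.4, 179.7, 262.7]
orientation: [3.108, -0.46, -0.0]
ft_force: [-0.4, -0.3, -3.8]
width: 41.9
grasp_force: 29.9
```

```bash
python3 - <<'E'
from h import *
o=readout.get_obs();im=vision.get_image("wrist");cv2.imwrite("pics/w3.png",im[:,:,::-1]);c=cam("wrist",o)
np.save("w3.npy",np.hstack([o["ee_pos"],o["orientation"]]))
print(o["t"],o["ee_pos"],o["orientation"],o["width"],proj(c,[609.5,159,80]),proj(c,[584,73,80]))
E
```

```text
7.8167 [537.44296266 179.6819168  262.66667614] [ 3.10751752e+00 -4.60297710e-01 -5.88702660e-05] 41.903377555985855 [280.48991795 116.45803304] [394.52489585 115.71591785]
```

View pics/w3.png

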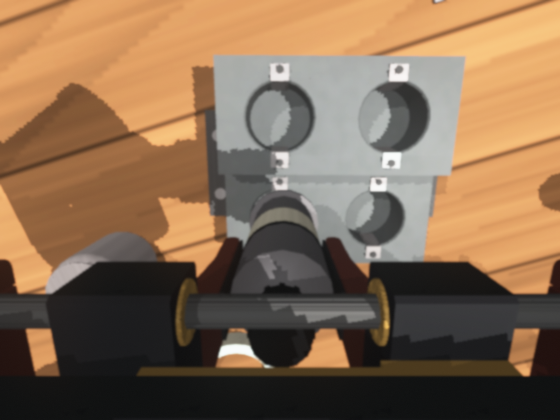

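The wrist view shows high1 at about (280.5,116.5), which matches the prediction (280.5,116.5), and high0 at (394,117). The axes are aligned. I'll move over high1 and start down.

>>> servo_tool(plan=[[[1,0.45,-0.13,0,0,0,0],[1,0.5,-0.14,0,0,0,0],[1,0.5,-0.14,0,0,0,0],[1,0.34,-0.1025,0,0,0,0],[1,0,0,0,0,0,0]]])

```text
t: 8.28
ee_pos: [611.5, 159.0, 262.8]
orientation: [-3.107, 0.461, -0.004]
ft_force: [0.3, -0.1, -3.3]
width: 41.8
grasp_force: 29.9
```

>>> servo_tool(plan=[[[1,0,0,0,0,0,0],[1,0,0,0,0,0,0],[1,0,0,0,0,0,0],[1,0,0,0,0,0,0]]])

```text
t: 8.62
ee_pos: [608.0, 160.6, 262.7]
orientation: [3.108, -0.457, -0.001]
ft_force: [-0.4, 0.9, -4.0]
width: 42.0
grasp_force: 29.9
```

>>> servo_tool(plan=[[[1,0,0,-0.2,0,0,0],[1,0,0,-0.2,0,0,0],[1,0,0,-0.2,0,0,0],[1,0,0,-0.1,0,0,0],[1,0,0,-0.1,0,0,0]]])

```text
t: 9.03
ee_pos: [608.4, 160.4, 229.4]
orientation: [3.108, -0.458, -0.002]
ft_force: [0.5, -0.4, -3.4]
width: 41.8
grasp_force: 29.9
```

>>> servo_tool(plan=[[[1,0,0,-0.1,0,0,0],[1,0,0,-0.1,0,0,0],[1,0,0,0,0,0,0],[1,0,0,0,0,0,0]]])

```text
t: 9.37
ee_pos: [609.0, 160.4, 222.6]
orientation: [3.108, -0.458, 0.001]
ft_force: [-0.2, -0.5, -3.3]
width: 41.7
grasp_force: 29.9
```

>>> servo_tool(plan=[[[1,0,-0.025,-0.08,0,0,0],[1,0,0,-0.08,0,0,0],[1,0,0,-0.08,0,0,0],[1,0,0,-0.08,0,0,0],[1,0,0,0,0,0,0]]])

```text
t: 9.78
ee_pos: [609.2, 159.4, 209.5]
orientation: [-3.108, 0.458, -0.002]
ft_force: [3.3, -1.1, -4.4]
width: 41.5
grasp_force: 29.9
```

>>> servo_tool(plan=[[[1,0,0,-0.06,0,0,0],[1,0,0,-0.06,0,0,0],[1,0,0,0,0,0,0],[1,0,0,0,0,0,0]]])

```text
t: 10.12
ee_pos: [609.1, 159.5, 205.1]
orientation: [-3.108, 0.458, -0.001]
ft_force: [3.3, -0.7, -2.8]
width: 41.2
grasp_force: 29.9
```

A leaf is pushing it in +x, so I'll shift 1 mm that way and keep pressing slowly.

>>> servo_tool(plan=[[[1,0.025,-0.008,-0.05,0,0,0],[1,0,0,-0.05,0,0,0],[1,0,0,-0.05,0,0,0],[1,0,0,0,0,0,0]]])

```text
t: 10.45
ee_pos: [609.7, 159.2, 198.8]
orientation: [-3.108, 0.458, 0.001]
ft_force: [1.4, 1.0, 1.6]
width: 41.6
grasp_force: 29.9
```

>>> servo_tool(plan=[[[1,0,0,-0.05,0,0,0],[1,0,0,-0.05,0,0,0],[1,0,0,0,0,0,0]]])

```text
t: 10.7
ee_pos: [609.1, 159.1, 194.1]
orientation: [3.108, -0.458, -0.003]
ft_force: [2.8, 1.9, -2.6]
width: 41.7
grasp_force: 29.9
```

>>> servo_tool(plan=[[[1,0,0,-0.04,0,0,0],[1,0,0,-0.03,0,0,0],[1,0,0,0,0,0,0]]])

```text
t: 10.95
ee_pos: [609.3, 159.1, 191.4]
orientation: [3.108, -0.458, -0.002]
ft_force: [1.4, 0.8, -4.2]
width: 42.0
grasp_force: 29.9
```

>>> servo_tool(plan=[[[1,0,0,-0.025,0,0,0],[1,0,0,0,0,0,0]]])

```text
t: 11.12
ee_pos: [609.4, 159.0, 190.8]
orientation: [3.108, -0.458, -0.002]
ft_force: [-0.1, 1.4, -4.0]
width: 41.6
grasp_force: 29.9
```

>>> servo_tool(plan=[[[1,0,0,-0.02,0,0,0],[1,0,0,0,0,0,0]]])

```text
t: 11.28
ee_pos: [609.6, 159.0, 190.6]
orientation: [3.108, -0.458, -0.001]
ft_force: [-0.2, 0.3, 0.4]
width: 41.6
grasp_force: 29.9
```

>>> servo_tool(plan=[[[1,0,0,-0.02,0,0,0],[1,0,0,0,0,0,0],[1,0,0,0,0,0,0]]])

```text
t: 11.53
ee_pos: [609.7, 159.0, 190.5]
orientation: [3.108, -0.458, -0.0]
ft_force: [-2.9, 0.6, 6.1]
width: 41.3
grasp_force: 30.0
```

It is on the floor at TCP z 190.5, the predicted 190.6. I'll ease the press, release and rise.

>>> servo_tool(plan=[[[1,0,0,0.02,0,0,0],[-0.5,0,0,0,0,0,0],[-0.5,0,0,0,0,0,0],[-0.5,0,0,0,0,0,0],[-0.5,0,0,0,0,0,0]]])

```text
t: 11.95
ee_pos: [609.9, 159.0, 190.5]
orientation: [3.108, -0.458, 0.0]
ft_force: [0.7, -0.5, 1.0]
width: 63.9
grasp_force: 0.0
```

>>> servo_tool(plan=[[[-0.5,0,0,0.2,0,0,0],[-0.5,0,0,0.5,0,0,0],[-0.5,0,0,0.8,0,0,0],[-0.5,0,0,0.8,0,0,0],[-0.5,0,0,0.5,0,0,0]]])

```text
t: 12.37
ee_pos: [610.7, 159.3, 306.3]
orientation: [-3.107, 0.457, -0.005]
ft_force: [0.1, 0.3, 0.5]
width: 66.0
grasp_force: 0.0
```

>>> servo_tool(plan=[[[-0.5,0,0,0,0,0,0],[-0.5,0,0,0,0,0,0],[-0.5,0,0,0,0,0,0],[-0.5,0,0,0,0,0,0]]])

```text
t: 12.7
ee_pos: [609.0, 158.9, 301.0]
orientation: [3.107, -0.458, -0.004]
ft_force: [0.2, 0.4, 0.1]
width: 65.7
grasp_force: 0.0
```

```bash
python3 - <<'E'
from h import *
o=readout.get_obs();im=vision.get_image("wrist");c=cam("wrist",o);s=vision.get_image("scene");S=cam("scene")
a=np.array(proj(S,[609.5,159,182]));print(o["t"],o["ee_pos"],o["width"],o["ft_force"],a,proj(c,[609.5,159,182]))
x,y=int(a[0]),int(a[1])
cv2.imwrite("pics/w4.png",np.hstack([cv2.resize(im,(400,300)),cv2.resize(s[y-30:y+60,x-60:x+60],(400,300))])[:,:,::-1])
E
```

```text
12.7 [609.03753635 158.90110599 301.04413803] 65.70018799255598 [0.22403481 0.41074681 0.08850166] [316.99071747 216.61375343] [281.33444827 230.97417726]
```

View pics/w4.png

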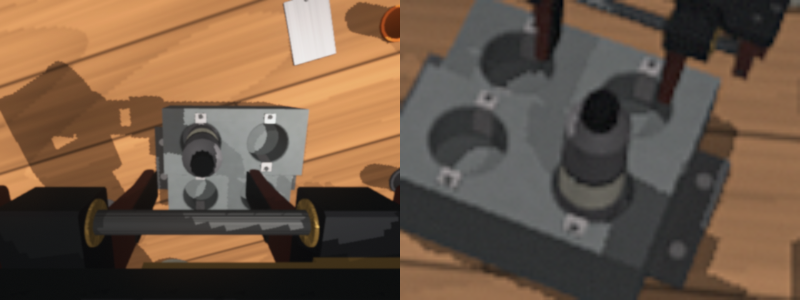

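The first cartridge sits upright and low in high1: the cap is on the predicted spot and the band is at the mouth. Now to cartridge B.

>>> servo_tool(plan=[[[-0.5,-0.3,-0.5,0,0,0,0],[-0.5,-0.45,-0.8,0,0,0,0],[-0.5,-0.45,-0.8,0,0,0,0],[-0.5,-0.45,-0.8,0,0,0,0],[-0.5,-0.45,-0.8,0,0,0,0]]])

```text
t: 13.22
ee_pos: [524.4, 10.0, 301.5]
orientation: [3.108, -0.457, -0.003]
ft_force: [0.7, -0.2, 1.0]
width: 66.0
grasp_force: 0.0
```

>>> servo_tool(plan=[[[-0.5,-0.45,-0.8,0,0,0,0],[-0.5,-0.45,-0.8,0,0,0,0],[-0.5,-0.45,-0.8,0,0,0,0],[-0.5,-0.45,-0.8,-0.3,0,0,0],[-0.5,-0.4,-0.6,-0.5,0,0,0]]])

```text
t: 13.63
ee_pos: [437.5, -143.0, 271.2]
orientation: [3.107, -0.458, 0.005]
ft_force: [0.9, -1.2, 0.3]
width: 65.6
grasp_force: 0.0
```

>>> servo_tool(plan=[[[-0.5,-0.1875,-0.3,-0.4,0,0,0],[-0.5,0,0,-0.175,0,0,0],[-0.5,0,0,0,0,0,0],[-0.5,0,0,0,0,0,0],[-0.5,0,0,0,0,0,0]]])

```text
t: 14.05
ee_pos: [431.3, -152.3, 248.0]
orientation: [3.108, -0.456, 0.001]
ft_force: [0.4, -0.2, -0.1]
width: 65.8
grasp_force: 0.0
```

>>> servo_tool(plan=[[[-0.5,0,0,0,0,0,0],[-0.5,0,0,0,0,0,0],[-0.5,0,0,0,0,0,0],[-0.5,0,0,0,0,0,0]]])

```text
t: 14.38
ee_pos: [430.6, -152.6, 247.8]
orientation: [3.108, -0.457, 0.001]
ft_force: [-0.5, 0.5, -0.2]
width: 65.9
grasp_force: 0.0
```

```bash
python3 - <<'E'
from h import *
o=readout.get_obs();im=vision.get_image("wrist");c=cam("wrist",o);print(o["t"],o["ee_pos"],o["orientation"],o["qpos"],proj(c,[430,-153,142]))
m=(im[200:285,220:350].max(2)<45).astype(np.uint8)
n,l,s,ce=cv2.connectedComponentsWithStats(m)
for i in range(1,n):
    if s[i,4]>100:
        b=s[i]+[220,200,0,0,0];u=(b[0]+b[2]/2,b[1]+b[3]-b[2]/2);p=plane(c,u,142);print(b,u,p,p-o["ee_pos"])
cv2.imwrite("pics/w5.png",im[:,:,::-1])
E
```

```text
14.3833 [ 430.63361407 -152.61622305  247.83402738] [ 3.10811195e+00 -4.56539083e-01  1.08396264e-03] [-3.66650216e-01  2.59551108e-01  2.03495616e+00  3.27419145e-05
  8.46383619e-01  1.49581120e+00] [282.80128358 239.40113693]
[ 270  219   36   39 1065] (np.float64(288.0), np.float64(240.0)) [ 428.71060323 -155.94424401  142.        ] [  -1.92301084   -3.32802096 -105.83402738]
[345 242   5  43 168] (np.float64(347.5), np.float64(282.5)) [ 390.57389139 -184.05242134  142.        ] [ -40.05972269  -31.43619829 -105.83402738]
```

View pics/w5.png

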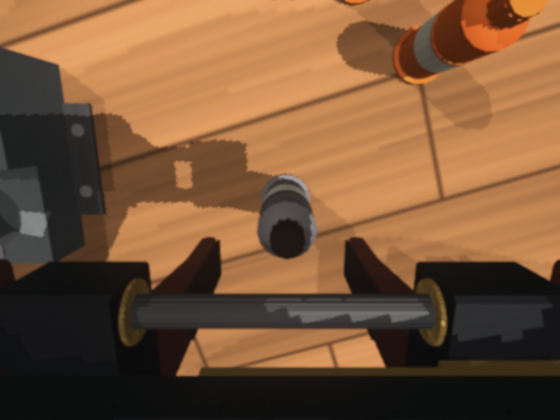

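The cap is at (288,240), which calls for a shift of (-1.9, -3.3) mm. Correct, descend and grip.

>>> servo_tool(plan=[[[-0.5,-0.048,-0.083,-0.3,0,0,0],[-0.5,0,0,-0.6,0,0,0],[-0.5,0,0,-0.6,0,0,0],[-0.5,0,0,-0.5,0,0,0],[-0.5,0,0,-0.3,0,0,0]]])

```text
t: 14.85
ee_pos: [427.7, -155.9, 153.8]
orientation: [-3.108, 0.458, 0.003]
ft_force: [-0.1, 0.6, 0.4]
width: 65.5
grasp_force: 0.0
```

>>> servo_tool(plan=[[[-0.5,0,0,-0.125,0,0,0],[-0.5,0,0,0,0,0,0],[-0.5,0,0,0,0,0,0],[-0.5,0,0,0,0,0,0],[-0.5,0,0,0,0,0,0]]])

```text
t: 15.27
ee_pos: [428.9, -156.4, 151.4]
orientation: [3.108, -0.458, 0.003]
ft_force: [-1.2, 0.3, -0.3]
width: 66.1
grasp_force: 0.0
```

>>> servo_tool(plan=[[[1,0,0,0,0,0,0],[1,0,0,0,0,0,0],[1,0,0,0,0,0,0],[1,0,0,0,0,0,0],[1,0,0,0,0,0,0]]])

```text
t: 15.68
ee_pos: [428.5, -156.2, 150.6]
orientation: [3.108, -0.458, 0.001]
ft_force: [-1.0, 0.2, 2.5]
width: 42.0
grasp_force: 30.0
```

>>> servo_tool(plan=[[[1,0,0,0,0,0,0],[1,0,0,0,0,0,0],[1,0,0,0,0,0,0]]])

```text
t: 15.93
ee_pos: [428.5, -156.3, 150.6]
orientation: [3.108, -0.458, 0.0]
ft_force: [-0.9, 1.2, 3.0]
width: 41.4
grasp_force: 30.0
```

>>> servo_tool(plan=[[[1,0,0,0.1,0,0,0],[1,0,0,0.15,0,0,0],[1,0,0,0.15,0,0,0],[1,0,0,0,0,0,0],[1,0,0,0,0,0,0]]])

```text
t: 16.35
ee_pos: [428.6, -156.3, 166.9]
orientation: [3.108, -0.458, 0.002]
ft_force: [-0.0, 0.2, -4.8]
width: 41.5
grasp_force: 30.0
```

>>> servo_tool(plan=[[[1,0,0,0,0,0,0],[1,0,0,0,0,0,0],[1,0,0,0,0,0,0]]])

```text
t: 16.6
ee_pos: [428.2, -156.2, 166.3]
orientation: [-3.108, 0.458, 0.001]
ft_force: [-0.9, 0.7, -4.3]
width: 41.7
grasp_force: 30.0
```

```bash
python3 s.py 32
```

```text
18.2 F [ 0.018 -0.078 -4.11 ] [0.495 0.497 0.493] [-4.278 -4.164 -4.343 -3.871 -4.402 -3.439 -4.303 -3.986 -4.495 -4.937
 -4.036 -3.474 -4.076 -4.476 -5.032 -4.117 -4.624 -3.386 -4.238 -5.032
 -3.774 -3.969 -4.062 -3.888 -4.079 -3.963 -4.937 -2.728 -4.084 -3.755
 -3.716 -3.844] 
M [0.043 0.017 0.002] J [  0.    -44.31  -17.166   0.014  -0.069   0.   ] 
pos [ 428.373 -156.221  166.458] width 41.806200457259024 29.957410308416 [-3.108  0.458  0.   ]
```

It weighs about 4.1 N (about 420 g), so it also goes in the upper tier: high0 at (584.0, 72.9).

>>> servo_tool(plan=[[[1,0,0,0.5,0,0,0],[1,0,0,0.8,0,0,0],[1,0,0,0.8,0,0,0],[1,0,0,0.3,0,0,0],[1,0.2,0.2875,0,0,0,0]]])

```text
t: 18.62
ee_pos: [437.2, -146.1, 265.7]
orientation: [3.106, -0.459, 0.009]
ft_force: [-0.2, 0.1, -4.2]
width: 41.5
grasp_force: 30.0
```

>>> servo_tool(plan=[[[1,0.42,0.62,0,0,0,0],[1,0.42,0.62,0,0,0,0],[1,0.42,0.62,0,0,0,0],[1,0.42,0.62,0,0,0,0],[1,0.42,0.62,0,0,0,0]]])

```text
t: 19.03
ee_pos: [520.8, -19.4, 262.4]
orientation: [3.108, -0.458, -0.0]
ft_force: [0.4, -0.3, -4.6]
width: 41.8
grasp_force: 30.0
```

>>> servo_tool(plan=[[[1,0.42,0.62,0,0,0,0],[1,0.42,0.62,0,0,0,0],[1,0.42,0.62,0,0,0,0],[1,0.33,0.48,0,0,0,0],[1,0,0,0,0,0,0]]])

```text
t: 19.45
ee_pos: [586.2, 76.2, 262.5]
orientation: [-3.107, 0.453, -0.003]
ft_force: [0.5, 0.2, -4.1]
width: 41.8
grasp_force: 30.0
```

>>> servo_tool(plan=[[[1,0,0,0,0,0,0],[1,0,0,0,0,0,0],[1,0,0,0,0,0,0],[1,0,0,0,0,0,0],[1,0,0,0,0,0,0]]])

```text
t: 19.87
ee_pos: [583.6, 72.1, 262.5]
orientation: [3.108, -0.459, -0.0]
ft_force: [0.2, -0.2, -3.7]
width: 41.7
grasp_force: 30.0
```

>>> servo_tool(plan=[[[1,0,0,0,0,0,0],[1,0,0,0,0,0,0],[1,0,0,0,0,0,0],[1,0,0,0,0,0,0],[1,0,0,0,0,0,0]]])

```text
t: 20.28
ee_pos: [584.0, 72.8, 262.5]
orientation: [-3.108, 0.458, -0.0]
ft_force: [0.1, 0.6, -4.2]
width: 41.7
grasp_force: 30.0
```

Settled at (584.0, 72.8). Going down.

>>> servo_tool(plan=[[[1,0,0,-0.2,0,0,0],[1,0,0,-0.2,0,0,0],[1,0,0,-0.2,0,0,0],[1,0,0,-0.2,0,0,0],[1,0,0,-0.1,0,0,0]]])

```text
t: 20.7
ee_pos: [583.2, 72.8, 224.6]
orientation: [3.107, -0.458, -0.004]
ft_force: [-0.1, 0.8, -4.2]
width: 41.5
grasp_force: 30.0
```

>>> servo_tool(plan=[[[1,0,0,-0.1,0,0,0],[1,0,0,-0.08,0,0,0],[1,0,0,-0.08,0,0,0],[1,0,0,0,0,0,0],[1,0,0,0,0,0,0]]])

```text
t: 21.12
ee_pos: [584.1, 72.9, 216.1]
orientation: [-3.108, 0.458, -0.0]
ft_force: [1.0, 0.8, -4.4]
width: 42.2
grasp_force: 30.0
```

>>> servo_tool(plan=[[[1,0,0,-0.08,0,0,0],[1,0,0,-0.08,0,0,0],[1,0,0,0,0,0,0],[1,0,0,0,0,0,0]]])

```text
t: 21.45
ee_pos: [584.1, 72.9, 209.6]
orientation: [-3.108, 0.458, -0.001]
ft_force: [-0.1, -0.8, -5.7]
width: 41.6
grasp_force: 30.0
```

>>> servo_tool(plan=[[[1,0,0,-0.06,0,0,0],[1,0,0,-0.06,0,0,0],[1,0,0,0,0,0,0],[1,0,0,0,0,0,0]]])

```text
t: 21.78
ee_pos: [584.1, 72.9, 204.9]
orientation: [-3.108, 0.458, -0.001]
ft_force: [0.3, 0.7, -2.2]
width: 41.6
grasp_force: 30.0
```

>>> servo_tool(plan=[[[1,0,0,-0.05,0,0,0],[1,0,0,-0.05,0,0,0],[1,0,0,-0.05,0,0,0],[1,0,0,0,0,0,0]]])

```text
t: 22.12
ee_pos: [584.1, 72.9, 198.7]
orientation: [-3.108, 0.458, -0.0]
ft_force: [0.7, 0.1, -0.1]
width: 41.6
grasp_force: 30.0
```

>>> servo_tool(plan=[[[1,0,0,-0.05,0,0,0],[1,0,0,-0.05,0,0,0],[1,0,0,0,0,0,0]]])

```text
t: 22.37
ee_pos: [583.2, 72.8, 193.9]
orientation: [3.108, -0.458, -0.003]
ft_force: [-0.6, -0.0, -4.0]
width: 41.7
grasp_force: 30.0
```

>>> servo_tool(plan=[[[1,0,0,-0.04,0,0,0],[1,0,0,-0.03,0,0,0],[1,0,0,0,0,0,0]]])

```text
t: 22.62
ee_pos: [583.4, 72.8, 191.2]
orientation: [3.108, -0.458, -0.003]
ft_force: [-0.1, 0.2, -3.5]
width: 41.8
grasp_force: 30.0
```

It has snapped past the leaves. The last millimetre now.

>>> servo_tool(plan=[[[1,0,0,-0.025,0,0,0],[1,0,0,0,0,0,0],[1,0,0,0,0,0,0]]])

```text
t: 22.87
ee_pos: [583.9, 72.8, 191.0]
orientation: [3.108, -0.458, -0.0]
ft_force: [0.1, -0.8, -4.3]
width: 41.7
grasp_force: 30.0
```

>>> servo_tool(plan=[[[1,0,0,-0.02,0,0,0],[1,0,0,0,0,0,0],[1,0,0,0,0,0,0]]])

```text
t: 23.12
ee_pos: [584.1, 72.9, 190.7]
orientation: [-3.108, 0.458, -0.001]
ft_force: [-1.0, -0.5, 0.7]
width: 41.8
grasp_force: 30.0
```

It is on the floor. Release and rise.

>>> servo_tool(plan=[[[-0.5,0,0,0,0,0,0],[-0.5,0,0,0,0,0,0],[-0.5,0,0,0,0,0,0],[-0.5,0,0,0,0,0,0],[-0.5,0,0,0,0,0,0]]])

```text
t: 23.53
ee_pos: [584.1, 72.9, 190.3]
orientation: [-3.108, 0.458, -0.0]
ft_force: [0.5, -0.1, 0.2]
width: 65.6
grasp_force: 0.0
```

>>> servo_tool(plan=[[[-0.5,0,0,0.2,0,0,0],[-0.5,0,0,0.5,0,0,0],[-0.5,0,0,0.8,0,0,0],[-0.5,0,0,0.8,0,0,0],[-0.5,0,0,0.5,0,0,0]]])

```text
t: 23.95
ee_pos: [584.8, 72.9, 305.9]
orientation: [-3.107, 0.458, -0.005]
ft_force: [0.9, -0.9, 1.2]
width: 65.7
grasp_force: 0.0
```

>>> servo_tool(plan=[[[-0.5,-0.3,-0.5,0.2,0,0,0],[-0.5,-0.3,-0.5,0,0,0,0],[-0.5,-0.2,-0.3,0,0,0,0],[-0.5,0,0,0,0,0,0],[-0.5,0,0,0,0,0,0]]])

```text
t: 24.37
ee_pos: [551.8, 20.5, 310.4]
orientation: [-3.107, 0.46, 0.0]
ft_force: [0.3, 0.6, 0.5]
width: 66.1
grasp_force: 0.0
```

>>> servo_tool(plan=[[[-0.5,0,0,0,0,0,0],[-0.5,0,0,0,0,0,0],[-0.5,0,0,0,0,0,0],[-0.5,0,0,0,0,0,0],[-0.5,0,0,0,0,0,0]]])

```text
t: 24.78
ee_pos: [552.1, 21.3, 310.0]
orientation: [3.108, -0.457, -0.001]
ft_force: [0.7, 0.5, -0.4]
width: 65.8
grasp_force: 0.0
```

```bash
python3 - <<'E'
from h import *
s=vision.get_image("scene");S=cam("scene");T=cam("top")
print(readout.get_obs()["t"],readout.get_obs()["ee_pos"],[proj(S,p) for p in([609.7,159,182],[584,72.9,182])])
cv2.imwrite("pics/s9.png",cv2.resize(s[170:290,230:390,::-1],(800,600),interpolation=cv2.INTER_CUBIC))
E
```

```text
24.8333 [552.08805611  21.17687853 310.06292336] [array([316.98485687, 216.69714428]), array([276.11440369, 202.39154666])]
```

View pics/s9.png

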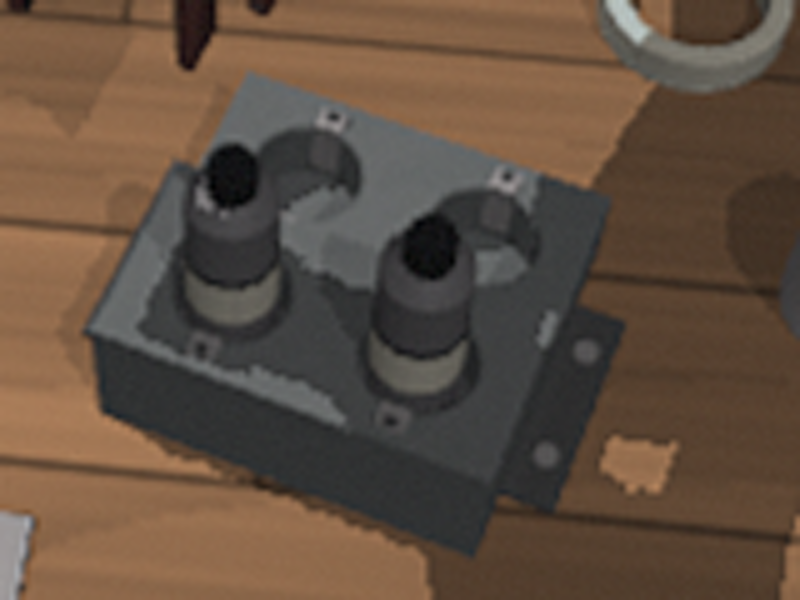

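The caps are at (232,170) and (432,240) in the crop, matching the predicted positions for seated cartridges. Both stand upright, seated alike in the upper tier.

```bash
python3 -c "from workcell import close_job;print(close_job())"
```

```text
the job is handed in; nothing more can be done
None
```

I weighed both cartridges at about 335 g and 420 g, pushed them home in upper-tier sockets (high1 and high0), let go of them and handed the job in at about 25 s; the result of the judging was not shown.

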